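Close the coffee guest's honey pot and put the dipper through its lid

ROBOT

A 7-joint arm with a two-finger parallel gripper is mounted at the origin on the work surface. World frame = base frame: x ahead of the robot, y to its left, z up, the work surface at z = 0. Lengths are in m, angles in degrees, forces in N, time in s.
With the tool pointing down it reaches from about 0.425 to 0.875 m from the base axis. Payload 4.7 kg.
Tool frame: the origin (TCP) lies at the very end of the fingers, on their centre line; the grasp point (between the pads) lies behind it (env.pinch_z is the z of the grasp point in the tool frame, in m); z points along the fingers, y is the direction in which the jaws open and shut (so a half turn about z gives the same grasp; the last joint's range is limited). The gripper opens to 87 mm and grips with 3 to 60 N. Pads are 19 mm wide; open, the fingers measure 117 mm over their backs; the gripper's body (75 mm by 190 mm) begins 51 mm behind the grasp point.
Start: joints at [73.058, 18.392, -4.016, 83.108, 1.295, 78.541, -3.26], TCP at [0.198, -0.619, 0.223] pointing down, gripper open.
Joint ranges: [-163.93, 163.93], [-17.29, 119.83], [-79.2, 71.16], [3.27, 140.29], [-89.18, 269.18], [5.43, 117.66], [-154.24, 154.24]. Speed limits (degrees/s): [147.25, 147.25, 180, 180, 180, 180, 180].

INTERFACE

Orientations are given as [roll, pitch, yaw] about the fixed x, y, z axes, in that order (R = Rz(yaw) Ry(pitch) Rx(roll)).
In Python, from cell import readout, read_camera, env gives the robot as it stands. The module is installed in compiled form; this text tells all that it offers.
- The arm moves only by the tool servo_tool, never from a script. Its argument "plan" is a list that holds one entry, the list of rows, each a list of 5 numbers: the finger opening in m, from 0 to 0.087, then the shift along the tool's x, y, z in m, then the turn about the tool's z in rad. In form: [[[jaw, x, y, z, yaw], ...]]. A call has 1 to 12 rows; each row is the pose to reach, as a shift and turn from the pose measured when the call began, along the tool's axes at that moment; what a row does not reach only later rows make up. A row lasts 1/12 s, in which the tool goes at most 41.7 mm and 7.16 degrees, less where a joint would pass 70% of its speed; a pose out of reach is approached as far as the arm can. A call with a gripper value outside its range is refused whole. The fingers move at their own pace and stop on an object; "force" is the grip in N (left out, the last holds). Time passes only in rows, so rows that repeat a pose let the fingers close. It gives the time, the measured TCP pose, the force and the opening at its end, in the units of the state.
- readout.get_obs(): the state, without advancing time (a new reading comes with each control period).
- read_camera(name): name is "scene" or "top" or "wrist"; returns a dict with "image" (400x640x3 uint8, red, green, blue), "range_z" (400x640 float32, m along the optical axis (not along the pixel's ray), 0 where there is no reading), "mtx" (3x3 intrinsics, pixels), "D" ([k1, k2, p1, p2, k3] as OpenCV has them; the pictures are not rectified), "camera_from_world" (4x4, takes a point from world to camera coordinates). Camera axes: x right, y up, looking along -z (the intrinsics and any distortion apply to the point x, -y, -z); pixel columns grow to the right and rows downward; lengths in m; the calibration is good to about 2 mm. A picture is of the moment at which its call begins.
- env.sign_off(): hands the job in, once; it reports no verdict.
The state is a dict: "time_s": time; "qpos": joint angles; "joint_velocities": joint speeds; "effort": joint torques, N m; "tool_pos": TCP position; "tool_rot": TCP orientation; "force": force on the tool from outside, world axes, zero at the start; "wrist_torque": the same for the moment, N m; "grip_width": finger opening in m.
Only numpy, scipy, OpenCV 4.12 (cv2) and the standard library are available. Lean on these libraries where they do the work, as an engineer would, in place of code of your own. Each camera call takes 0.05 s, during which the arm holds its last target. There are 200 camera calls.

TASK

Get the honey pot ready for the guest who has the coffee cup: gently set the wooden lid on the honey pot next to the cup, then take the honey dipper out of its wooden block and put its steel rod through the hole in the lid until the red handle rests on the lid. Leave both pots where they stand, and do not disturb the cup or the stemmed glass.

Things in the scene. Friction and masses are not known exactly. Their poses are not given: they have to be found in the camera images.
- pot_left: deep blue round stoneware honey pot, open at the top, 80 mm high, 74 mm across the belly, mouth 58 mm inside and 68 mm outside; loose, 0.4 kg; origin at the centre of its underside, z up. It stands on the left side of the table (positive y)
- pot_right: deep blue round stoneware honey pot, open at the top, 80 mm high, 74 mm across the belly, mouth 58 mm inside and 68 mm outside; loose, 0.4 kg; origin at the centre of its underside, z up. It stands on the right side of the table (negative y)
- lid: round pale wooden lid, 90 g, lying right way up. From below: locating ring 50 mm across, 6 mm high, that drops into a pot's mouth; flange 76 mm across, 6 mm thick, that rests on the rim; round boss (the grip) 30 mm across, 20 mm high. A 12 mm hole runs right down the middle. Origin at the centre of its underside, z up; seated, it is 74 mm above the pot's origin
- lid_hole (a point): mouth of the lid's hole: centre of the top face of the boss, 32 mm above the lid's origin
- dipper: honey dipper, 60 g: straight steel rod 8 mm thick and 85 mm long, its last 7 mm tapered to 4 mm, with a round red handle on top, 20 mm across and 36 mm high. Origin at the tip of the rod, z along the rod to the handle. At the start it stands upright in the block, its handle resting on the block's top
- dipper_shoulder (a point): flat underside of the red handle, on the axis, 85 mm from the rod's tip; this face comes to rest on top of the lid's boss
- block: fixed wooden block 60 x 60 x 90 mm with an upright 12 mm hole right through its middle, in which the dipper stands; origin at the centre of its underside
- cup: white coffee cup with a handle, fixed on its white saucer (120 mm across); 64 mm high; origin at the centre of the saucer's underside. It stands beside one of the two pots, 14 to 18 cm from it: this is the guest's pot
- glass: empty clear stemmed glass, 120 mm high, 74 mm across, beside the other pot; origin at the centre of its foot's underside
Mind the look-alikes: they are no part of the job. Leave any purple or turquoise look-alike of the pot_left alone.

How it is judged (in metres and radians):
On the way, in this order (a step that is already met when the one before it is completed fails the run):
1. the lid lies seated on the honey pot beside the cup (((horizontal distance between cup and pot_left below 0.24 m and horizontal distance between lid and pot_left below 0.007 m and z of lid in the frame of pot_left between 0.0705 and 0.0765 m and angle between each of lid, pot_left's own z axis and vertical below 0.06 rad) or (horizontal distance between cup and pot_right below 0.24 m and horizontal distance between lid and pot_right below 0.007 m and z of lid in the frame of pot_right between 0.0705 and 0.0765 m and angle between each of lid, pot_right's own z axis and vertical below 0.06 rad))), for 0.2 s.
2. the dipper's rod is through the lid's hole, the handle down on the lid (((horizontal distance between cup and pot_left below 0.24 m and horizontal distance between lid and pot_left below 0.007 m and z of lid in the frame of pot_left between 0.0705 and 0.0765 m and angle between each of lid, pot_left's own z axis and vertical below 0.06 rad and distance between dipper_shoulder and lid_hole below 0.005 m and angle between the z axis of dipper and the z axis of lid, either way round below 0.12 rad) or (horizontal distance between cup and pot_right below 0.24 m and horizontal distance between lid and pot_right below 0.007 m and z of lid in the frame of pot_right between 0.0705 and 0.0765 m and angle between each of lid, pot_right's own z axis and vertical below 0.06 rad and distance between dipper_shoulder and lid_hole below 0.005 m and angle between the z axis of dipper and the z axis of lid, either way round below 0.12 rad))), for 0.2 s.
At the end, for the whole second after the job is handed in: The lid sits level on the pot beside the cup (centred to 7 mm, height to 3 mm, tilt under 0.06 rad); the dipper is through its hole, the handle's underside within 5 mm of the boss top and 0.12 rad of square to the lid; lid, dipper and pots at rest (under 0.02 m/s) (((horizontal distance between cup and pot_left below 0.24 m and horizontal distance between lid and pot_left below 0.007 m and z of lid in the frame of pot_left between 0.0705 and 0.0765 m and angle between each of lid, pot_left's own z axis and vertical below 0.06 rad and distance between dipper_shoulder and lid_hole below 0.005 m and angle between the z axis of dipper and the z axis of lid, either way round below 0.12 rad and linear speed of each of dipper, lid, pot_left, pot_right below 0.02 m/s) or (horizontal distance between cup and pot_right below 0.24 m and horizontal distance between lid and pot_right below 0.007 m and z of lid in the frame of pot_right between 0.0705 and 0.0765 m and angle between each of lid, pot_right's own z axis and vertical below 0.06 rad and distance between dipper_shoulder and lid_hole below 0.005 m and angle between the z axis of dipper and the z axis of lid, either way round below 0.12 rad and linear speed of each of dipper, lid, pot_left, pot_right below 0.02 m/s))); the robot touches nothing.
It fails at once if either honey pot is shifted by more than 40 mm (distance of any of pot_left, pot_right from where it was at the start of the episode above 0.04 m).
It fails at once if the coffee cup is shifted by more than 30 mm (distance of cup from where it was at the start of the episode above 0.03 m).
It fails at once if the stemmed glass is shifted by more than 30 mm (distance of glass from where it was at the start of the episode above 0.03 m).
It fails at once if the lid is dropped onto a pot (faster than 0.4 m/s within 3 cm above its seat) or pressed on it with more than 40 N (contact force between lid and pot_left above 40 N or contact force between lid and pot_right above 40 N or (horizontal distance between lid and pot_left below 0.03 m and z of lid in the frame of pot_left below 0.105 m and linear speed of lid above 0.4 m/s) or (horizontal distance between lid and pot_right below 0.03 m and z of lid in the frame of pot_right below 0.105 m and linear speed of lid above 0.4 m/s)).
It also fails if it takes over 54 s, if anything falls off the work surface, if the arm or the gripper's body presses on something with over 40 N, if the wrist force passes 120 N, or if a joint passes its speed limit or range.

## Working session

There is one attempt and no reset: what is moved stays moved. The work goes in short steps, Python scripts to look and compute and a tool call to move; the robot and the scene stay as the last step left them, time stands still between calls to the robot, and variables do not carry over. Pictures are saved under pics/ and viewed, about 8 in all and at most 12, crops included, and the job is handed in when it is done.

Besides the shell and the picture viewer there is one more tool, called after "Request:" by a JSON object that holds its "op" and its "data". servo_tool: Moves the arm, as the interface text tells. Its arguments: {"type":"object","properties":{"plan":{"type":"array"},"force":{"type":"number"}},"required":["plan"]}

```bash
mkdir -p pics; cat > h.py <<'E'
import numpy as np, cv2
from cell import readout, read_camera, env
def grab(n):
    c=read_camera(n); return c
def save(c,f,box=None,s=1):
    im=c["image"][...,::-1]
    if box: im=im[box[1]:box[3],box[0]:box[2]]
    cv2.imwrite("pics/"+f,cv2.resize(im,None,fx=s,fy=s))
def ray(c,uv):
    p=cv2.undistortPoints(np.array(uv,float).reshape(-1,1,2),c["mtx"],c["D"]).reshape(-1,2)
    T=np.linalg.inv(c["camera_from_world"])
    d=np.c_[p[:,0],-p[:,1],-np.ones(len(p))]
    return T[:3,3],d@T[:3,:3].T
def onplane(c,uv,z):
    o,d=ray(c,uv); return o+d*((z-o[2])/d[:,2])[:,None]
def cloud(c):
    v,u=np.mgrid[0:400,0:640]
    o,d=ray(c,np.c_[u.ravel(),v.ravel()]); 
    return (o+d*c["range_z"].reshape(-1,1)).reshape(400,640,3)
E
python3 - <<'E'
from h import *
s=readout.get_obs(); print(s, env.pinch_z)
for n in("scene","top"):
    c=grab(n); save(c,n+"0.png"); np.savez(n+"0.npz",**c)
    print(n,np.linalg.inv(c["camera_from_world"])[:3].round(3).tolist(),(c["range_z"]>0).mean())
E
```

```text
{'time_s': 0.0, 'qpos': array([73.05668013, 18.4393056 , -4.0143558 , 83.17161317,  1.29521624,
       78.54112124, -3.26175228]), 'joint_velocities': array([-0.08648694,  0.05154152, -0.02521064, -0.0330003 , -0.02300515,
        0.02047615, -0.11583141]), 'effort': array([ 7.71268951e-04, -4.91284561e+01, -4.03220225e-01, -3.12536144e+01,
       -6.37623598e-02,  4.37272363e-02,  1.62269348e-04]), 'tool_pos': array([ 0.19795163, -0.61856865,  0.22148738]), 'tool_rot': array([-1.79893206e+02,  6.19331865e-03,  1.77501776e+01]), 'force': array([-0.85379949, -0.60049792, -0.30848625]), 'wrist_torque': array([-0.06091774,  0.0076395 ,  0.06329974]), 'grip_width': 0.08681715411626569} -0.0187
scene [[-0.748, -0.509, 0.426, 1.055], [0.664, -0.585, 0.466, 0.519], [0.012, 0.631, 0.775, 0.929]] 0.99619140625
top [[-0.008, 0.984, -0.179, 0.375], [-1.0, -0.01, -0.013, -0.0], [-0.015, 0.179, 0.984, 1.253]] 0.99604296875
```

View pics/scene0.png

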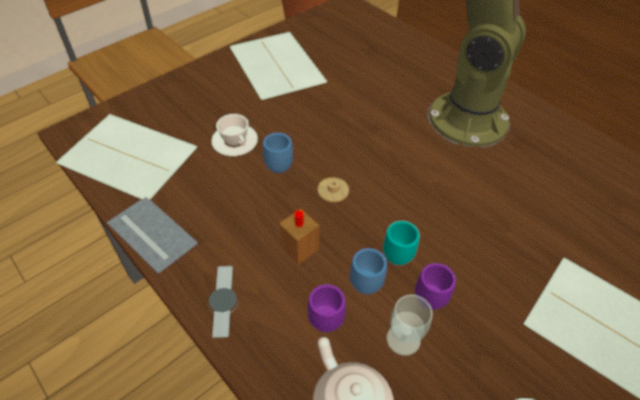

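View pics/top0.png

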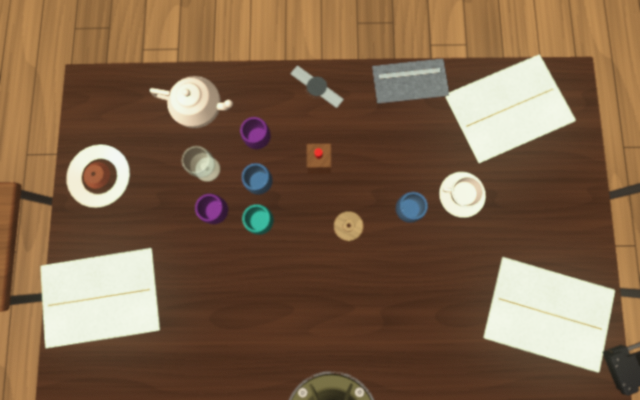

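The scene picture shows the cup at (232,130) beside a blue pot at (278,152). The lid is at (333,189) and the dipper's red handle at (299,217) in the block. In the top view:
- **Blue pots:** (412,207) beside the cup at (463,194), and (256,178) beside the glass at (205,165).
- **Look-alikes:** purple at (254,132) and (210,208), turquoise at (257,219).
- **Lid and dipper:** only one of each, lid (348,226) and dipper (318,153).

The guest's pot is therefore pot_right, at (412,207).

```bash
python3 - <<'E'
from h import *
def circ(P,m):
    x,y=P[m][:,0],P[m][:,1]; return m.sum(),x.min().round(4),x.max().round(4),y.min().round(4),y.max().round(4),np.c_[x,y].mean(0).round(4),P[m][:,2].max().round(4),np.median(P[m][:,2]).round(4)
for n in("top","scene"):
    c=dict(np.load(n+"0.npz")); P=cloud(c); hsv=cv2.cvtColor(c["image"],cv2.COLOR_RGB2HSV)
    h,s,v=[hsv[...,i].astype(int) for i in range(3)]; x,y,z=P[...,0],P[...,1],P[...,2]
    print(n)
    print("red",circ(P,((h<4)|(h>176))&(s>200)&(v>120)&(z>.09)))
    tb=(z>-.03)&(x>.3)&(x<.9)&(abs(y)<.5)
    bl=(h>100)&(h<118)&(s>100)&tb
    for sg in(-1,1):
        m=bl&(y*sg>0); print("blue",sg,circ(P,m)); 
        m&=(z>.074); 
        if m.sum()>5:
            q=P[m]; A=np.c_[2*q[:,:2],np.ones(len(q))]; r=np.linalg.lstsq(A,(q[:,:2]**2).sum(1),rcond=None)[0]; print(" rim",len(q),r[:2].round(4),np.sqrt(r[2]+r[0]**2+r[1]**2).round(4))
    lid=(np.hypot(x-.49,y+.07)<.08)&(z>.007)&(z<.06); print("lid",circ(P,lid)); print("boss",circ(P,lid&(z>.025)))
    blk=(np.hypot(x-.66,y)<.08)&(z>.08)&(z<.1); print("blocktop",circ(P,blk))
    wh=(s<60)&(v>130)&tb&(np.hypot(x-.56,y+.38)<.15)&(z>.005); print("cup",circ(P,wh))
c=dict(np.load("top0.npz")); 
for nm,uv,zz in(("lid",(348.5,225.5),.012),("potR",(412,206.5),.08),("dip",(318.5,153),.126),("cup",(463,194),.0)): print(nm,onplane(c,[uv],zz).round(4))
save(c,"crop1.png",(290,130,440,250),5)
E
```

```text
top
red (np.int64(48), np.float64(0.6413), np.float64(0.6586), np.float64(0.0185), np.float64(0.0333), array([0.649 , 0.0257]), np.float64(0.1302), np.float64(0.1248))
blue -1 (np.int64(473), np.float64(0.3752), np.float64(0.5556), np.float64(-0.2405), np.float64(-0.0003), array([ 0.524 , -0.2088]), np.float64(1.2528), np.float64(0.0091))
 rim 151 [ 0.4645 -0.1288] 0.1002
blue 1 (np.int64(431), np.float64(0.5668), np.float64(0.6335), np.float64(0.1522), np.float64(0.2197), array([0.6038, 0.1881]), np.float64(0.0847), np.float64(0.0094))
 rim 130 [0.6003 0.1864] 0.0311
lid (np.int64(619), np.float64(0.4432), np.float64(0.5323), np.float64(-0.1286), np.float64(-0.0119), array([ 0.4797, -0.0477]), np.float64(0.0371), np.float64(0.012))
boss (np.int64(87), np.float64(0.4657), np.float64(0.4936), np.float64(-0.0608), np.float64(-0.0349), array([ 0.4801, -0.0475]), np.float64(0.0371), np.float64(0.0315))
blocktop (np.int64(497), np.float64(0.6202), np.float64(0.6813), np.float64(-0.0034), np.float64(0.0545), array([0.6492, 0.026 ]), np.float64(0.0995), np.float64(0.0896))
cup (np.int64(160
[... 826 characters left out ...]
 array([ 0.4844, -0.0444]), np.float64(0.0359), np.float64(0.0131))
boss (np.int64(104), np.float64(0.4656), np.float64(0.4956), np.float64(-0.064), np.float64(-0.0322), array([ 0.4823, -0.0467]), np.float64(0.0359), np.float64(0.0316))
blocktop (np.int64(642), np.float64(0.6207), np.float64(0.6832), np.float64(-0.0047), np.float64(0.0581), array([0.6557, 0.0318]), np.float64(0.1), np.float64(0.0901))
cup (np.int64(1344), np.float64(0.5007), np.float64(0.7001), np.float64(-0.4548), np.float64(-0.2883), array([ 0.5646, -0.3442]), np.float64(0.0674), np.float64(0.0291))
lid [[ 0.4809 -0.0498  0.012 ]]
potR [[ 0.5206 -0.2051  0.08  ]]
dip [[0.6481 0.0246 0.126 ]]
cup [[ 0.5625 -0.3559  0.    ]]
```

View pics/crop1.png

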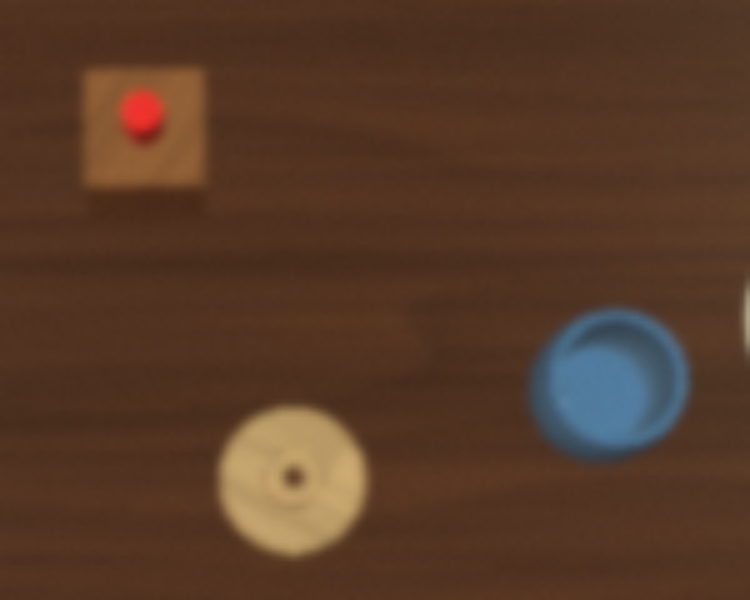

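Crop check: the lid is the round pale disc with its hole at crop (292,477), the dipper's handle is at (142,113), and the pot's mouth is at (620,380). The measured sizes and heights match the description: lid flange at 12 mm and boss at 32 mm, block top at 90 mm, rim at about 80 mm. Next I move over the lid.

```bash
cat >> h.py <<'E'
from scipy.spatial.transform import Rotation as R
def go(x,y,z):
    s=readout.get_obs(); Rm=R.from_euler("xyz",s["tool_rot"],degrees=True)
    print("t",round(s["time_s"],2),"pos",s["tool_pos"].round(4),"rot",s["tool_rot"].round(2),"F",s["force"].round(1),"w",round(s["grip_width"],4))
    print(" shift",Rm.inv().apply(np.array([x,y,z])-s["tool_pos"]).round(4))
E
python3 -c "
from h import *
go(.481,-.048,.17)"
```

```text
t 0.1 pos [ 0.198  -0.6186  0.2216] rot [-1.799e+02  1.000e-02  1.775e+01] F [0.7 0.1 0.2] w 0.0869
 shift [ 0.4435 -0.4571  0.0523]
```

Request:
{"op": "servo_tool", "data": {"plan": [[[0.087,0.028,-0.028,0,0],[0.087,0.056,-0.057,0,0],[0.087,0.084,-0.086,0,0],[0.087,0.112,-0.115,0,0],[0.087,0.14,-0.144,0,0],[0.087,0.168,-0.173,0,0],[0.087,0.196,-0.202,0,0],[0.087,0.224,-0.231,0,0],[0.087,0.252,-0.26,0,0],[0.087,0.28,-0.289,0,0],[0.087,0.308,-0.318,0,0],[0.087,0.336,-0.347,0,0]]]}}

```text
time_s: 1.1
tool_pos: [0.4123, -0.1837, 0.222]
tool_rot: [-179.9, 0.0, 17.7]
force: [1.8, -0.7, 0.7]
grip_width: 0.087
```

```bash
python3 -c "
from h import *
go(.481,-.048,.17)"
```

```text
t 1.1 pos [ 0.4123 -0.1837  0.222 ] rot [-1.7992e+02  3.0000e-02  1.7740e+01] F [ 1.8 -0.7  0.7] w 0.087
 shift [ 0.1068 -0.1083  0.0521]
```

Request:
{"op": "servo_tool", "data": {"plan": [[[0.087,0.028,-0.028,0.01,0],[0.087,0.055,-0.055,0.02,0],[0.087,0.08,-0.08,0.035,0],[0.087,0.1,-0.1,0.045,0],[0.087,0.107,-0.108,0.052,0],[0.087,0.107,-0.108,0.052,0],[0.087,0.107,-0.108,0.052,0]]]}}

```text
time_s: 1.68
tool_pos: [0.4807, -0.0482, 0.1696]
tool_rot: [-179.9, 0.1, 17.8]
force: [-0.5, -0.4, 0.8]
grip_width: 0.0871
```

```bash
python3 - <<'E'
from h import *
go(.481,-.048,.014)
c=grab("wrist"); np.savez("w1.npz",**c); save(c,"w1.png")
P=cloud(c); print(np.linalg.inv(c["camera_from_world"])[:3].round(3).tolist())
z=P[...,2]; rgb=c["image"].astype(int)
q=P[(np.hypot(P[...,0]-.481,P[...,1]+.048)<.025)&(z>.027)&(z<.04)]
print(len(q),q.min(0).round(4),q.max(0).round(4),q.mean(0).round(4))
E
```

```text
t 1.68 pos [ 0.4807 -0.0482  0.1696] rot [-1.7989e+02  1.1000e-01  1.7810e+01] F [-0.5 -0.4  0.8] w 0.0871
 shift [0.0006 0.0002 0.1556]
[[0.306, 0.907, 0.289, 0.56], [-0.952, 0.292, 0.091, -0.024], [-0.002, -0.303, 0.953, 0.332]]
531 [ 0.465  -0.0661  0.0272] [ 0.4941 -0.0367  0.0351] [ 0.4801 -0.0512  0.0321]
```

View pics/w1.png

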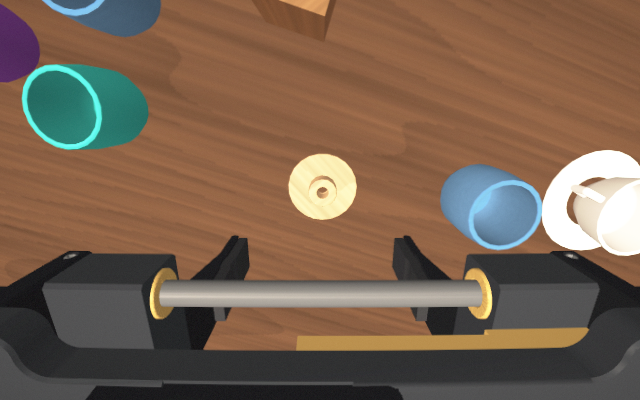

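The wrist view shows the lid at (322,188) with its boss hole at (322,192), centred between the jaws. The guest pot is at (505,213) and the cup is to its right. The wrist and fixed cameras agree on the lid to about 3 mm. Next I descend and grip the boss.

Request:
{"op": "servo_tool", "data": {"plan": [[[0.06,-0.001,0.0015,0.035,0],[0.06,-0.001,0.0015,0.07,0],[0.06,-0.001,0.0015,0.105,0],[0.06,-0.001,0.0015,0.135,0],[0.06,-0.001,0.0015,0.15,0],[0.06,-0.001,0.0015,0.155,0],[0.06,-0.001,0.0015,0.155,0],[0.02,-0.001,0.0015,0.155,0],[0.02,-0.001,0.0015,0.155,0],[0.02,-0.001,0.0015,0.155,0],[0.02,-0.001,0.0015,0.155,0],[0.02,-0.001,0.0015,0.155,0]]], "force": 25}}

```text
time_s: 2.73
tool_pos: [0.4807, -0.0511, 0.0158]
tool_rot: [-180.0, 0.0, 17.7]
force: [0.2, -0.1, -0.4]
grip_width: 0.0343
```

```bash
python3 -c "
from h import *
go(.481,-.048,.17)"
```

```text
t 2.73 pos [ 0.4807 -0.0511  0.0158] rot [-1.800e+02  1.000e-02  1.769e+01] F [ 0.2 -0.1 -0.4] w 0.0343
 shift [ 0.0012 -0.0029 -0.1542]
```

Request:
{"op": "servo_tool", "data": {"plan": [[[0.02,0,0,0.001,0],[0.02,0,0,0.001,0],[0.02,0,0,0.001,0],[0.02,0,0,0.001,0],[0.02,0,0,-0.01,0],[0.02,0,0,-0.03,0],[0.02,0,0,-0.06,0],[0.02,0,0,-0.09,0],[0.02,0,0,-0.12,0],[0.02,0,0,-0.145,0],[0.02,0,0,-0.145,0],[0.02,0,0,-0.145,0]]]}}

```text
time_s: 3.73
tool_pos: [0.4817, -0.0512, 0.1624]
tool_rot: [179.9, -0.1, 17.7]
force: [-0.0, -0.3, -1.5]
grip_width: 0.0285
```

```bash
python3 - <<'E'
from h import *
go(.524,-.206,.16)
for n in("scene","top"):
    c=grab(n); P=cloud(c); z=P[...,2]; s=readout.get_obs()["tool_pos"]
    m=(np.hypot(P[...,0]-s[0],P[...,1]-s[1])<.07)&(z>s[2]-.03)&(z<s[2]+.03); np.savez(n+"1.npz",**c)
    hsv=cv2.cvtColor(c["image"],cv2.COLOR_RGB2HSV); m&=(hsv[...,0]>8)&(hsv[...,0]<28)&(hsv[...,1]>50)&(hsv[...,2]>80)
    q=P[m]; print(n,len(q),q.min(0).round(4),q.max(0).round(4),q.mean(0).round(4)) if len(q) else print(n,0)
c=grab("wrist"); np.savez("w2.npz",**c); save(c,"w2.png")
P=cloud(c);r=P[(np.hypot(P[...,0]-.524,P[...,1]+.206)<.05)&(P[...,2]>.076)&(P[...,2]<.09)]
print(len(r),r.min(0).round(4),r.max(0).round(4))
A=np.c_[2*r[:,:2],np.ones(len(r))]; f=np.linalg.lstsq(A,(r[:,:2]**2).sum(1),rcond=None)[0]; print("pot",f[:2].round(4),np.sqrt(f[2]+f[:2]@f[:2]).round(4))
E
```

```text
t 3.73 pos [ 0.4817 -0.0512  0.1624] rot [ 1.7987e+02 -1.5000e-01  1.7690e+01] F [-0.  -0.3 -1.5] w 0.0285
 shift [-0.0068  0.1603  0.0028]
scene 549 [ 0.4457 -0.0867  0.1528] [ 0.5199 -0.0115  0.1876] [ 0.4909 -0.0426  0.1637]
top 0
1557 [ 0.4886 -0.2445  0.076 ] [ 0.557  -0.1767  0.0823]
pot [ 0.5227 -0.21  ] 0.0314
```

View pics/w2.png

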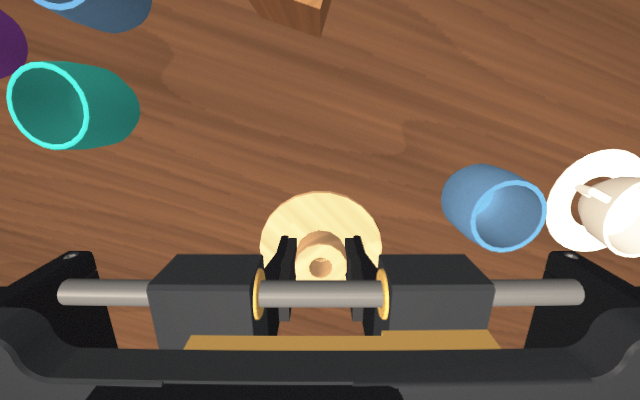

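The lid is held level, with its hole seen at (320,268). The guest pot's mouth is at (508,216). I compare lid to pot within the same camera, so calibration bias cancels.

```bash
python3 - <<'E'
from h import *
go(.524,-.206,.16)
c=dict(np.load("w2.npz")); s=readout.get_obs()["tool_pos"]
print("hole w",onplane(c,[(320.5,268)],s[2]+.017).round(4))
P=cloud(c); print(P[255:280:6,308:334:6].round(3)[...,2])
g=c["image"]; hsv=cv2.cvtColor(g,cv2.COLOR_RGB2HSV)
def fit(q):
    A=np.c_[2*q[:,:2],np.ones(len(q))]; f=np.linalg.lstsq(A,(q[:,:2]**2).sum(1),rcond=None)[0]; return f[:2].round(4),np.sqrt(f[2]+f[:2]@f[:2]).round(4)
for n in("w2","scene1"):
    c=dict(np.load(n+".npz")); hsv=cv2.cvtColor(c["image"],cv2.COLOR_RGB2HSV); P=cloud(c)
    # flange outer edge: contour of flange-coloured mask at right height
    m=(np.hypot(P[...,0]-s[0],P[...,1]-s[1])<.05)&(P[...,2]>s[2]-.018)&(P[...,2]<s[2]+.004)&(hsv[...,0]>8)&(hsv[...,0]<30)&(hsv[...,2]>80)
    q=onplane(c,np.argwhere(m)[:,::-1],s[2]-.003); h=cv2.convexHull((q[:,:2]*1e4).astype(np.int32)).reshape(-1,2)/1e4
    print(n,m.sum(),q.min(0).round(4),q.max(0).round(4),"hullfit",fit(h))
    r=(np.hypot(P[...,0]-.524,P[...,1]+.206)<.05)&(P[...,2]>.072)&(P[...,2]<.09)
    q=onplane(c,np.argwhere(r)[:,::-1],.08); h=cv2.convexHull((q[:,:2]*1e4).astype(np.int32)).reshape(-1,2)/1e4; print(" pot",fit(h))
E
```

```text
t 3.88 pos [ 0.4796 -0.051   0.1594] rot [-1.7992e+02  1.4000e-01  1.7690e+01] F [-0.5 -0.3 -1.1] w 0.0283
 shift [-0.0048  0.1611 -0.0008]
hole w [[ 0.4787 -0.0529  0.1764]]
[[0.177 0.177 0.178 0.177 0.176]
 [0.175 0.16  0.158 0.16  0.177]
 [0.177 0.167 0.166 0.168 0.176]
 [0.177 0.174 0.172 0.173 0.177]
 [0.177 0.177 0.177 0.177 0.176]]
w2 5198 [ 0.4547 -0.0899  0.1564] [ 0.5175 -0.0152  0.1564] hullfit (array([ 0.4832, -0.0513]), np.float64(0.0351))
 pot (array([ 0.5229, -0.2082]), np.float64(0.0355))
scene1 384 [ 0.4456 -0.0876  0.1564] [ 0.5198 -0.0117  0.1564] hullfit (array([ 0.4823, -0.0498]), np.float64(0.0376))
 pot (array([ 0.5277, -0.2025]), np.float64(0.0353))
```

Request:
{"op": "servo_tool", "data": {"plan": [[[0.02,0,0.02,0,0],[0.02,-0.001,0.05,0,0],[0.02,-0.002,0.08,0,0],[0.02,-0.003,0.11,0,0],[0.02,-0.004,0.135,0,0],[0.02,-0.0055,0.152,0,0],[0.02,-0.0055,0.161,0.005,0],[0.02,-0.0055,0.1625,0.015,0],[0.02,-0.0055,0.1625,0.025,0],[0.02,-0.0055,0.1625,0.035,0],[0.02,-0.0055,0.1625,0.035,0],[0.02,-0.0055,0.1625,0.035,0]]]}}

```text
time_s: 4.88
tool_pos: [0.5228, -0.2057, 0.1231]
tool_rot: [-179.8, 0.2, 17.8]
force: [1.0, -0.4, -1.1]
grip_width: 0.0285
```

```bash
python3 - <<'E'
from h import *
go(.5236,-.208,.0888)
def fit(q):
    A=np.c_[2*q[:,:2],np.ones(len(q))]; f=np.linalg.lstsq(A,(q[:,:2]**2).sum(1),rcond=None)[0]; return f[:2].round(4),np.sqrt(f[2]+f[:2]@f[:2]).round(4)
ims=[]
for n in("wrist","scene","top"):
    c=grab(n); np.savez(n+"2.npz",**c)
    b={"wrist":(220,180,420,330),"scene":(240,110,320,170),"top":(372,170,452,230)}[n]
    im=c["image"][b[1]:b[3],b[0]:b[2],::-1]; ims.append(cv2.resize(im,(400,300)))
cv2.imwrite("pics/p2.png",np.vstack([np.hstack(ims[:2]),np.hstack([ims[2],ims[2]*0])]))
go(.5236,-.208,.0888)
E
```

```text
t 4.88 pos [ 0.5228 -0.2057  0.1231] rot [-179.82    0.23   17.83] F [ 1.  -0.4 -1.1] w 0.0285
 shift [0.0001 0.0025 0.0343]
t 5.03 pos [ 0.5241 -0.207   0.1249] rot [-1.7996e+02  1.0000e-01  1.7750e+01] F [ 0.5  1.4 -1.9] w 0.0286
 shift [-0.0007  0.0009  0.0361]
```

View pics/p2.png

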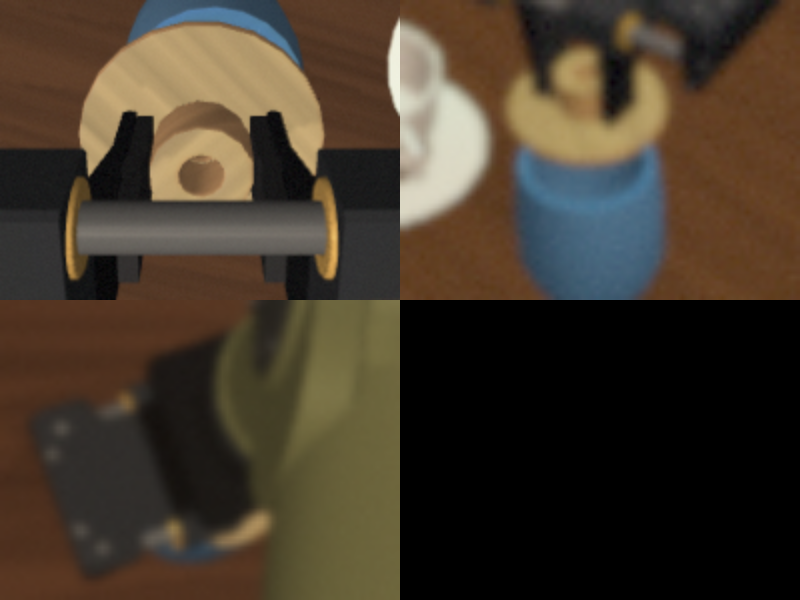

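```bash
python3 - <<'E'
from h import *
from scipy.optimize import least_squares
go(.5236,-.208,.0888)
for n in("wrist2","scene2"):
    c=dict(np.load(n+".npz")); P=cloud(c); hsv=cv2.cvtColor(c["image"],cv2.COLOR_RGB2HSV)
    near=np.hypot(P[...,0]-.524,P[...,1]+.206)<.06; z=P[...,2]
    b=near&(hsv[...,0]>95)&(hsv[...,0]<120)&(hsv[...,1]>80)
    o=np.linalg.inv(c["camera_from_world"])[:3,3]
    q=P[b&(z>.03)&(z<.076)]; q=q[np.hypot(*(q[:,:2]-[.524,-.207]).T)>.033]
    f=least_squares(lambda p:np.hypot(q[:,0]-p[0],q[:,1]-p[1])-.0365,[.524,-.207],loss="soft_l1",f_scale=.001); print(n,len(q),"pot",f.x.round(4),f.cost)
    w=near&(hsv[...,0]>8)&(hsv[...,0]<30)&(z>.108)&(z<.135); q=onplane(c,np.argwhere(w)[:,::-1],.1225); q=q[q[:,0]*0==0]
    h=cv2.convexHull((q[:,:2]*1e4).astype(np.int32)).reshape(-1,2)/1e4
    f=least_squares(lambda p:np.hypot(h[:,0]-p[0],h[:,1]-p[1])-.038,[.524,-.207],loss="soft_l1",f_scale=.0005); print(" flange",len(q),f.x.round(4),f.cost)
c=dict(np.load("wrist2.npz")); print("hole",onplane(c,[(320.5,267.5)],.1415).round(4))
E
```

```text
t 5.03 pos [ 0.5241 -0.207   0.1249] rot [-1.7996e+02  1.0000e-01  1.7750e+01] F [ 0.5  1.4 -1.9] w 0.0286
 shift [-0.0007  0.0009  0.0361]
wrist2 605 pot [ 0.522  -0.2104] 0.00011885288215184203
 flange 5670 [ 0.5231 -0.207 ] 2.3163802803990343e-05
scene2 355 pot [ 0.5232 -0.2084] 0.00028305913225622203
 flange 411 [ 0.528  -0.1993] 2.347177696698534e-06
hole [[ 0.5231 -0.2071  0.1415]]
```

Request:
{"op": "servo_tool", "data": {"plan": [[[0.02,-0.0013,0.0006,0.004,0],[0.02,-0.0013,0.0006,0.01,0],[0.02,-0.0013,0.0006,0.016,0],[0.02,-0.0013,0.0006,0.022,0],[0.02,-0.0013,0.0006,0.026,0],[0.02,-0.0013,0.0006,0.029,0],[0.02,-0.0013,0.0006,0.031,0],[0.02,-0.0013,0.0006,0.033,0],[0.02,-0.0013,0.0006,0.034,0],[0.02,-0.0013,0.0006,0.034,0]]]}}

```text
time_s: 5.87
tool_pos: [0.5229, -0.2079, 0.0907]
tool_rot: [-180.0, 0.1, 17.8]
force: [-0.6, 0.0, -1.3]
grip_width: 0.0285
```

```bash
python3 - <<'E'
from h import *
c=grab("scene");save(c,"s3.png",(230,100,330,175),8)
go(.523,-.208,.0888)
E
```

```text
t 5.92 pos [ 0.523  -0.2079  0.0909] rot [-1.7997e+02  9.0000e-02  1.7750e+01] F [-0.1  0.3 -1.2] w 0.0283
 shift [-0.      0.0001  0.0021]
```

View pics/s3.png

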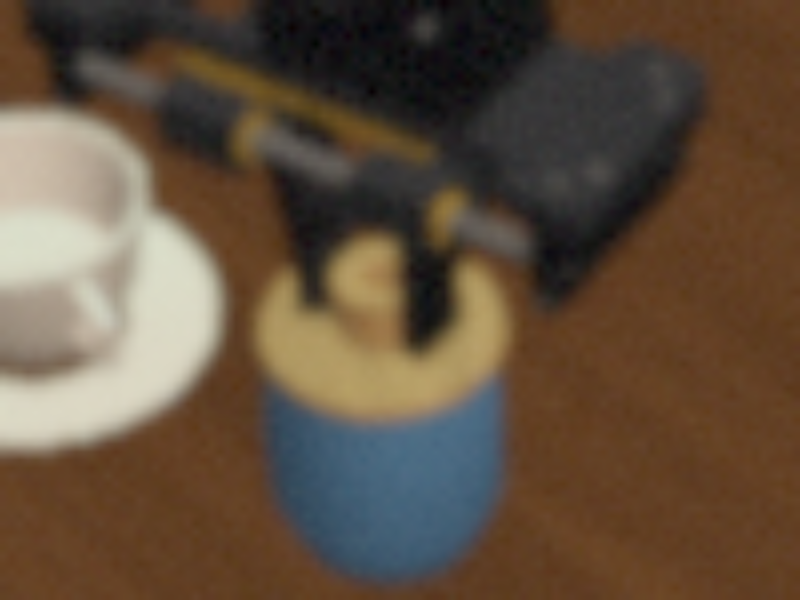

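The lid's flange at (385,325) sits centred over the pot body at (387,470), and the ring entered without contact force. I go the last 2 mm, then release and rise.

Request:
{"op": "servo_tool", "data": {"plan": [[[0.02,0,0,0.001,0],[0.02,0,0,0.0015,0],[0.02,0,0,0.002,0],[0.02,0,0,0.0025,0],[0.02,0,0,0.0025,0]]]}}

```text
time_s: 6.33
tool_pos: [0.5232, -0.208, 0.0894]
tool_rot: [-180.0, 0.1, 17.7]
force: [-2.2, 1.2, 4.6]
grip_width: 0.0286
```

Request:
{"op": "servo_tool", "data": {"plan": [[[0.05,0,0,0,0],[0.05,0,0,0,0],[0.05,0,0,0,0],[0.05,0,0,0,0],[0.05,0,0,-0.005,0],[0.05,0,0,-0.02,0],[0.05,0,0,-0.05,0],[0.05,0,0,-0.08,0],[0.05,0,0,-0.11,0],[0.05,0,0,-0.11,0],[0.05,0,0,-0.11,0]]]}}

```text
time_s: 7.25
tool_pos: [0.5248, -0.2084, 0.2018]
tool_rot: [179.8, -0.1, 17.8]
force: [0.4, 0.7, -0.6]
grip_width: 0.0502
```

```bash
python3 - <<'E'
from h import *
go(.650,.0255,.2)
im=[]
for n in("wrist","scene"):
    c=grab(n); np.savez(n+"4.npz",**c); P=cloud(c); hsv=cv2.cvtColor(c["image"],cv2.COLOR_RGB2HSV); z=P[...,2]
    m=(np.hypot(P[...,0]-.523,P[...,1]+.208)<.06)&(z>.07)&(hsv[...,0]>8)&(hsv[...,0]<30)
    for lo,hi in((.082,.092),(.1,.113)):
        q=P[m&(z>lo-.006)&(z<hi)]; A=np.c_[q[:,:2],np.ones(len(q))]; k=np.linalg.lstsq(A,q[:,2],rcond=None)[0]
        print(n,len(q),q.min(0).round(4),q.max(0).round(4),((q.min(0)+q.max(0))/2).round(4),"med z",np.median(q[:,2]).round(4),"slope",k[:2].round(3))
    b={"wrist":(220,90,420,240),"scene":(240,110,320,170)}[n]
    im.append(cv2.resize(c["image"][b[1]:b[3],b[0]:b[2],::-1],(400,300)))
cv2.imwrite("pics/p4.png",np.hstack(im))
E
```

```text
t 7.25 pos [ 0.5248 -0.2084  0.2018] rot [ 1.7981e+02 -1.0000e-01  1.7750e+01] F [ 0.4  0.7 -0.6] w 0.0502
 shift [ 0.1906 -0.1846  0.0015]
wrist 3653 [ 0.4849 -0.2477  0.0826] [ 0.5601 -0.1721  0.092 ] [ 0.5225 -0.2099  0.0873] med z 0.0864 slope [-0.002 -0.001]
wrist 789 [ 0.5079 -0.2243  0.094 ] [ 0.5373 -0.195   0.1081] [ 0.5226 -0.2097  0.1011] med z 0.106 slope [-0.077 -0.025]
scene 407 [ 0.4868 -0.2427  0.0766] [ 0.5616 -0.169   0.0918] [ 0.5242 -0.2059  0.0842] med z 0.0855 slope [0.007 0.018]
scene 116 [ 0.508  -0.2197  0.0941] [ 0.541  -0.1887  0.1095] [ 0.5245 -0.2042  0.1018] med z 0.1031 slope [-0.061 -0.085]
```

View pics/p4.png

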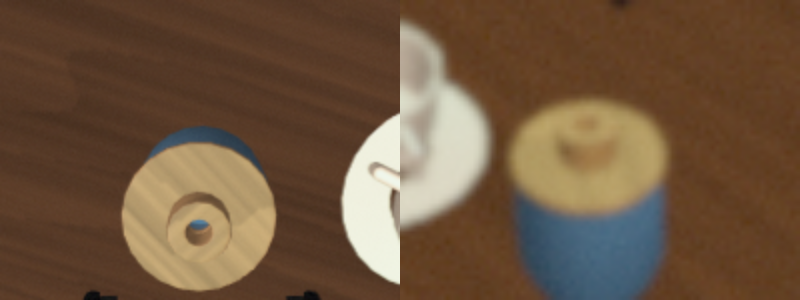

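The lid is seated: flange top at z 0.0864 (expected 0.086) and level, with the hole in the wrist crop at (199,232). On to the dipper.

Request:
{"op": "servo_tool", "data": {"plan": [[[0.06,0.02,-0.02,0,0],[0.06,0.045,-0.044,0,0],[0.06,0.07,-0.068,0,0],[0.06,0.095,-0.092,0,0],[0.06,0.12,-0.116,0,0],[0.06,0.145,-0.14,0,0],[0.06,0.17,-0.165,0,0],[0.06,0.186,-0.18,0,0],[0.06,0.1905,-0.1845,0,0],[0.06,0.1905,-0.1845,0,0],[0.06,0.1905,-0.1845,0,0],[0.06,0.1905,-0.1845,0,0]]]}}

```text
time_s: 8.35
tool_pos: [0.6475, 0.0233, 0.1977]
tool_rot: [180.0, 0.2, 17.6]
force: [-0.3, -0.8, 0.7]
grip_width: 0.0597
```

```bash
python3 - <<'E'
from h import *
grab("top")
go(.650,.0255,.092)
c=grab("wrist"); np.savez("w5.npz",**c); P=cloud(c); hsv=cv2.cvtColor(c["image"],cv2.COLOR_RGB2HSV)
m=((hsv[...,0]<5)|(hsv[...,0]>175))&(hsv[...,1]>180)&(P[...,2]>.09)&(np.hypot(P[...,0]-.65,P[...,1]-.025)<.03)
for q in(P[m],P[m&(P[...,2]>.121)]): print(len(q),q.min(0).round(4),q.max(0).round(4),((q.min(0)+q.max(0))/2).round(4),q.mean(0).round(4))
s=readout.get_obs();print(R.from_euler("xyz",s["tool_rot"],degrees=True).inv().apply((q.min(0)+q.max(0))/2-s["tool_pos"]).round(4))
go(.650,.0255,.092)
E
```

```text
t 8.4 pos [0.6476 0.0232 0.198 ] rot [179.96   0.22  17.57] F [ 0.2  0.5 -0.1] w 0.0601
 shift [ 0.0034 -0.0016  0.1059]
219 [0.6505 0.0145 0.0939] [0.6604 0.0327 0.1271] [0.6555 0.0236 0.1105] [0.658  0.0249 0.112 ]
56 [0.6505 0.0145 0.121 ] [0.6604 0.0326 0.1271] [0.6554 0.0235 0.1241] [0.658  0.0237 0.1239]
[0.0077 0.0021 0.0742]
t 8.45 pos [0.6477 0.0233 0.1983] rot [179.96   0.19  17.57] F [-0.1 -0.3  0.2] w 0.0602
 shift [ 0.0032 -0.0015  0.1063]
```

Request:
{"op": "servo_tool", "data": {"plan": [[[0.06,0.003,-0.001,0.02,0],[0.06,0.003,-0.001,0.045,0],[0.06,0.003,-0.001,0.07,0],[0.06,0.003,-0.001,0.09,0],[0.06,0.003,-0.001,0.1,0],[0.06,0.003,-0.001,0.104,0],[0.06,0.003,-0.001,0.104,0],[0.04,0.003,-0.001,0.104,0],[0.03,0.003,-0.001,0.104,0],[0.01,0.003,-0.001,0.104,0],[0.01,0.003,-0.001,0.104,0],[0.01,0.003,-0.001,0.104,0]]], "force": 25}}

```text
time_s: 9.45
tool_pos: [0.6504, 0.0251, 0.095]
tool_rot: [179.9, 0.1, 17.6]
force: [0.0, 0.3, -0.4]
grip_width: 0.0344
```

Request:
{"op": "servo_tool", "data": {"plan": [[[0.01,0,0,0,0],[0.01,0,0,0,0],[0.01,0,0,0,0],[0.01,0,0,0,0],[0.01,0,0,0,0]]]}}

```text
time_s: 9.87
tool_pos: [0.6506, 0.0251, 0.0952]
tool_rot: [179.9, 0.1, 17.6]
force: [-0.6, 0.2, 1.6]
grip_width: 0.0193
```

Request:
{"op": "servo_tool", "data": {"plan": [[[0.01,0,0,-0.005,0],[0.01,0,0,-0.015,0],[0.01,0,0,-0.03,0],[0.01,0,0,-0.045,0],[0.01,0,0,-0.06,0],[0.01,0,0,-0.075,0],[0.01,0,0,-0.09,0],[0.01,0,0,-0.105,0],[0.01,0,0,-0.12,0],[0.01,0,0,-0.13,0],[0.01,0,0,-0.13,0],[0.01,0,0,-0.13,0]]]}}

```text
time_s: 10.87
tool_pos: [0.6509, 0.0255, 0.2258]
tool_rot: [179.9, 0.0, 17.6]
force: [0.1, 0.3, -1.4]
grip_width: 0.0191
```

```bash
python3 - <<'E'
from h import *
grab("top")
im=[]
for n,b in(("wrist",(220,130,420,280)),("scene",None)):
    c=grab(n); np.savez(n+"6.npz",**c)
    if b is None:
        s=readout.get_obs()["tool_pos"]; p=c["camera_from_world"]@np.r_[s-[0,0,.04],1]
        uv=cv2.projectPoints(np.array([[p[0],-p[1],-p[2]]]),np.zeros(3),np.zeros(3),c["mtx"],c["D"])[0].ravel().astype(int); print(uv)
        b=(uv[0]-60,uv[1]-45,uv[0]+60,uv[1]+45)
    im.append(cv2.resize(c["image"][b[1]:b[3],b[0]:b[2],::-1],(400,300)))
cv2.imwrite("pics/p6.png",np.hstack(im))
go(.5222,-.2085,.225)
E
```

```text
[298 194]
t 11.02 pos [0.6501 0.0252 0.224 ] rot [179.96   0.22  17.57] F [-0.4  0.3 -0.9] w 0.0194
 shift [-0.1925  0.1841 -0.0002]
```

View pics/p6.png

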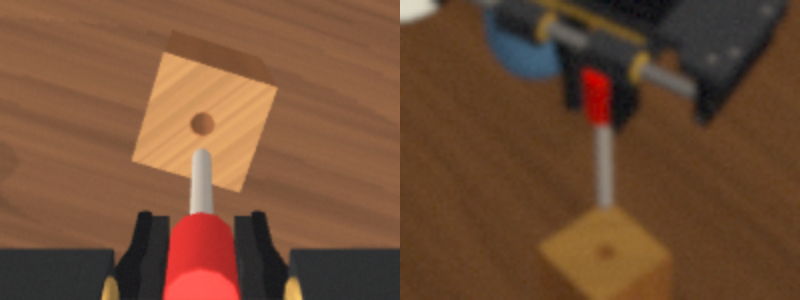

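```bash
python3 - <<'E'
from h import *
c=dict(np.load("wrist6.npz")); P=cloud(c)
s=readout.get_obs(); Ri=R.from_euler("xyz",s["tool_rot"],degrees=True).inv()
for v in(206,208,212,216,220,226,230,234,236): print(v,[P[v,u].round(4).tolist() for u in(320,321)], Ri.apply(P[v,320:322].mean(0)-s["tool_pos"]).round(4))
print("blockhole",Ri.apply(onplane(c,[(321.2,192)],.09)[0]-s["tool_pos"]).round(4))
c4=dict(np.load("wrist4.npz")); o=onplane(c4,[(319.5,206.5)],.106); print("lid hole wrist4",o.round(4))
E
```

```text
206 [[0.6534, 0.0251, 0.1471], [0.7302, 0.0495, 0.3871]] [ 0.0433  0.0011 -0.0433]
208 [[0.6536, 0.0252, 0.153], [0.654, 0.0244, 0.1534]] [0.0037 0.0014 0.0708]
212 [[0.6534, 0.0251, 0.1621], [0.6537, 0.0244, 0.1621]] [0.0034 0.0014 0.0618]
216 [[0.6536, 0.0252, 0.1716], [0.6537, 0.0244, 0.1715]] [0.0035 0.0014 0.0524]
220 [[0.6536, 0.0252, 0.1803], [0.6539, 0.0245, 0.1803]] [0.0036 0.0014 0.0436]
226 [[0.654, 0.0253, 0.193], [0.6542, 0.0246, 0.1927]] [0.0039 0.0014 0.0311]
230 [[0.654, 0.0253, 0.2], [0.654, 0.0246, 0.1995]] [0.0038 0.0014 0.0242]
234 [[0.6539, 0.0253, 0.2064], [0.6536, 0.0245, 0.2052]] [0.0035 0.0014 0.0181]
236 [[0.6593, 0.027, 0.222], [0.6592, 0.0263, 0.2215]] [0.0092 0.0013 0.0022]
blockhole [-0.0003  0.0022  0.134 ]
lid hole wrist4 [[ 0.5218 -0.2102  0.106 ]]
```

The dipper is held with the rod straight, and in the wrist crop its tip is at (202,150). The rod axis lies 0.4 mm from the tool axis. Next I carry it over the lid.

Request:
{"op": "servo_tool", "data": {"plan": [[[0.01,-0.015,0.015,0,0],[0.01,-0.04,0.038,0,0],[0.01,-0.065,0.062,0,0],[0.01,-0.09,0.086,0,0],[0.01,-0.115,0.11,0,0],[0.01,-0.14,0.134,0,0],[0.01,-0.165,0.158,0,0],[0.01,-0.185,0.177,0,0],[0.01,-0.1925,0.184,0,0],[0.01,-0.1925,0.184,0.005,0],[0.01,-0.1925,0.184,0.01,0],[0.01,-0.1925,0.184,0.01,0]]]}}

```text
time_s: 12.02
tool_pos: [0.5222, -0.2057, 0.2131]
tool_rot: [-179.9, 0.3, 17.7]
force: [-1.2, 0.5, -1.3]
grip_width: 0.0195
```

```bash
python3 - <<'E'
from h import *
grab("top");grab("top");grab("top")
go(.5222,-.2085,.208)
im=[]
for n,b in(("wrist",(270,155,370,230)),("scene",(240,80,320,140))):
    c=grab(n); np.savez(n+"7.npz",**c); im.append(cv2.resize(c["image"][b[1]:b[3],b[0]:b[2],::-1],(400,300)))
cv2.imwrite("pics/p7.png",np.hstack(im))
c=dict(np.load("wrist7.npz")); P=cloud(c); s=readout.get_obs(); Ri=R.from_euler("xyz",s["tool_rot"],degrees=True).inv()
for v in range(208,232,4): print(v,Ri.apply(P[v,320:322].mean(0)-s["tool_pos"]).round(4))
z=P[...,2]; near=np.hypot(P[...,0]-.522,P[...,1]+.209)<.045
for lo,hi in((.083,.09),(.1,.11)):
    q=P[near&(z>lo)&(z<hi)]; q=Ri.apply(q-s["tool_pos"]); print(len(q),q.min(0).round(4),q.max(0).round(4),((q.min(0)+q.max(0))/2).round(4))
E
```

```text
t 12.17 pos [ 0.5229 -0.2062  0.2145] rot [-179.99    0.21   17.77] F [-0.3 -0.4 -1. ] w 0.0193
 shift [-0.0013  0.002   0.0065]
208 [0.0035 0.0006 0.0721]
212 [0.0037 0.0006 0.0619]
216 [0.0034 0.0006 0.0535]
220 [0.0033 0.0006 0.0453]
224 [0.0035 0.0006 0.0368]
228 [0.0034 0.0006 0.0297]
3230 [-0.0374 -0.0353  0.1252] [0.0367 0.0399 0.1318] [-0.0003  0.0023  0.1285]
561 [-0.0142 -0.0123  0.1063] [0.0142 0.0164 0.1148] [-0.      0.0021  0.1105]
```

View pics/p7.png

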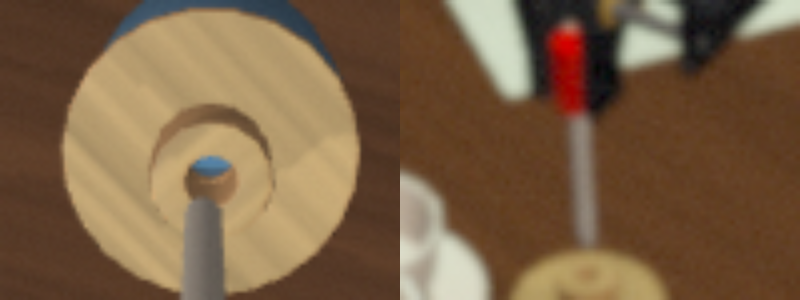

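The wrist crop shows the hole at (211,180) and the rod tip at (204,200), close to aligned. I refine using the hole's pixel.

```bash
python3 - <<'E'
from h import *
c=dict(np.load("wrist7.npz")); s=readout.get_obs(); T=s["tool_pos"]; Ri=R.from_euler("xyz",s["tool_rot"],degrees=True).inv()
f=lambda p:Ri.apply(p-T).round(4)
# boss top outline: pixels whose depth lies at boss top
P=cloud(c); im=c["image"]; z=P[...,2]
near=(np.hypot(P[...,0]-.5225,P[...,1]+.209)<.022)&(z>.1035)&(z<.109)
uv=np.argwhere(near)[:,::-1]; q=f(onplane(c,uv,.106)); h=cv2.convexHull((q[:,:2]*1e4).round().astype(np.int32)).reshape(-1,2)/1e4
A=np.c_[2*h,np.ones(len(h))]; k=np.linalg.lstsq(A,(h**2).sum(1),rcond=None)[0]; print("boss",len(q),k[:2].round(4),np.sqrt(k[2]+k[:2]@k[:2]).round(4))
# hole: darker/blue pixels, top edge row & left/right edges
print("hole px",f(onplane(c,[(322.6,199.5)],.106))) 
for v in(192,194,196,198,200,202): print(v,im[v,312:334].astype(int).sum(1)//3)
# rod edges by depth per row
for v in(210,216,222):
    m=np.where(np.abs(f(P[v])[:,0]-.001)<.004)[0]; m=m[(m>305)&(m<340)]; print(v,m.min(),m.max(),f(P[v,m])[[0,-1],1], f(P[v,m])[:,1].mean().round(4))
go(.523,-.2078,.208)
E
```

```text
boss 524 [-0.0003  0.0024] 0.0146
hole px [[-0.0005  0.0026  0.1089]]
192 [143 145 145 147 155 161 164 166 164 162 160 158 158 160 157 160 159 159
 157 156 154 154]
194 [155 156 156 161 165 165 158 155 141 139 127 133 135 138 156 158 156 156
 155 155 157 158]
196 [163 165 165 164 158 116  99 114 118 121 123 123 123 124 123 118 145 155
 157 159 160 159]
198 [165 165 161 158 127  69  81  80  87  89  92  93  97  99 123 121 116 148
 159 159 158 155]
200 [162 161 158 148  92  76  82  84 101 101 106 124 114 121 109 112 118 142
 159 154 152 152]
202 [158 157 157 152 117  77  80  79  81  85  89  95 102 106 110 113 123 155
 153 153 152 153]
210 316 325 [-0.0032  0.0044] 0.0006
216 316 325 [-0.0029  0.0041] 0.0006
222 316 325 [-0.0028  0.004 ] 0.0006
t 12.27 pos [ 0.5228 -0.207   0.2149] rot [179.97   0.2   17.71] F [ 0.5 -0.6  0.2] w 0.0196
 shift [-0.      0.0008  0.0069]
```

Request:
{"op": "servo_tool", "data": {"plan": [[[0.01,0.0002,0.0011,0.003,0],[0.01,0.0002,0.0011,0.007,0],[0.01,0.0002,0.0011,0.011,0],[0.01,0.0002,0.0011,0.014,0],[0.01,0.0002,0.0011,0.017,0],[0.01,0.0002,0.0011,0.02,0],[0.01,0.0002,0.0011,0.023,0],[0.01,0.0002,0.0011,0.026,0],[0.01,0.0002,0.0011,0.028,0],[0.01,0.0002,0.0011,0.028,0]]]}}

```text
time_s: 13.1
tool_pos: [0.523, -0.208, 0.1863]
tool_rot: [-180.0, 0.2, 17.7]
force: [0.1, 0.3, -0.8]
grip_width: 0.0196
```

```bash
python3 - <<'E'
from h import *
c=grab("wrist"); np.savez("wrist8.npz",**c)
go(.523,-.2078,.1112)
save(c,"w8.png",(270,155,370,230),6)
E
```

```text
t 13.15 pos [ 0.5231 -0.208   0.1866] rot [179.99   0.21  17.71] F [ 0.3  0.3 -0. ] w 0.0191
 shift [ 0.0003 -0.0002  0.0754]
```

View pics/w8.png

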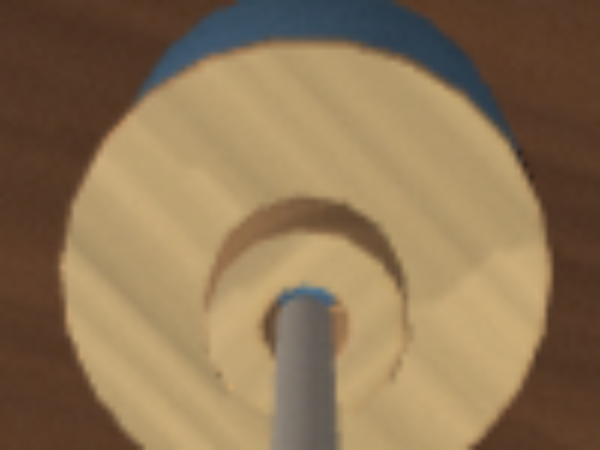

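The rod has entered the hole, centred left to right at (306,310), with no force. I continue down and stop a few millimetres short of contact.

Request:
{"op": "servo_tool", "data": {"plan": [[[0.01,0,0,0.004,0],[0.01,0,0,0.01,0],[0.01,0,0,0.017,0],[0.01,0,0,0.024,0],[0.01,0,0,0.031,0],[0.01,0,0,0.038,0],[0.01,0,0,0.045,0],[0.01,0,0,0.052,0],[0.01,0,0,0.059,0],[0.01,0,0,0.065,0],[0.01,0,0,0.069,0],[0.01,0,0,0.071,0]]]}}

```text
time_s: 14.15
tool_pos: [0.5225, -0.2079, 0.1148]
tool_rot: [-180.0, 0.3, 17.7]
force: [-0.5, -0.3, -0.7]
grip_width: 0.0194
```

Request:
{"op": "servo_tool", "data": {"plan": [[[0.01,0,0,0.001,0],[0.01,0,0,0.002,0],[0.01,0,0,0.003,0],[0.01,0,0,0.0035,0],[0.01,0,0,0.0035,0]]]}}

```text
time_s: 14.57
tool_pos: [0.5226, -0.208, 0.1115]
tool_rot: [-180.0, 0.2, 17.7]
force: [0.1, -0.7, -0.9]
grip_width: 0.0191
```

Request:
{"op": "servo_tool", "data": {"plan": [[[0.01,0,0,0.0005,0],[0.01,0,0,0.001,0],[0.01,0,0,0.0012,0],[0.01,0,0,0.0012,0]]]}}

```text
time_s: 14.9
tool_pos: [0.5229, -0.2081, 0.1111]
tool_rot: [180.0, 0.2, 17.7]
force: [-1.1, 0.8, 4.7]
grip_width: 0.0193
```

Contact at about 5 N, at the expected height. Release and withdraw.

Request:
{"op": "servo_tool", "data": {"plan": [[[0.04,0,0,0,0],[0.045,0,0,0,0],[0.045,0,0,0,0],[0.045,0,0,0,0],[0.045,0,0,-0.004,0],[0.045,0,0,-0.015,0],[0.045,0,0,-0.035,0],[0.045,0,0,-0.06,0],[0.045,0,0,-0.085,0],[0.045,0,0,-0.1,0],[0.045,0,0,-0.1,0],[0.045,0,0,-0.1,0]]]}}

```text
time_s: 15.9
tool_pos: [0.5239, -0.2081, 0.2126]
tool_rot: [179.9, 0.1, 17.7]
force: [-0.3, -0.2, -0.9]
grip_width: 0.0452
```

```bash
python3 - <<'E'
from h import *
go(.5,-.2,.2)
im=[]
for n,b in(("wrist",(220,90,420,240)),("scene",(220,80,320,155))):
    c=grab(n); P=cloud(c); z=P[...,2]; hsv=cv2.cvtColor(c["image"],cv2.COLOR_RGB2HSV); H,S=hsv[...,0],hsv[...,1]
    near=np.hypot(P[...,0]-.523,P[...,1]+.208)<.05
    w=P[near&(H>8)&(H<30)&(z>.08)&(z<.092)]; r=P[near&((H<5)|(H>175))&(S>180)&(z>.09)]
    k=np.linalg.lstsq(np.c_[w[:,:2],np.ones(len(w))],w[:,2],rcond=None)[0]
    print(n,"flange z",np.median(w[:,2]).round(4),"slope",k[:2].round(3),((w.min(0)+w.max(0))/2).round(4),"red z",np.percentile(r[:,2],[1,50,99]).round(4),"xy",((r.min(0)+r.max(0))/2).round(4))
    im.append(cv2.resize(c["image"][b[1]:b[3],b[0]:b[2],::-1],(400,300)))
cv2.imwrite("pics/p9.png",np.hstack(im))
E
```

```text
t 15.9 pos [ 0.5239 -0.2081  0.2126] rot [1.7986e+02 1.2000e-01 1.7710e+01] F [-0.3 -0.2 -0.9] w 0.0452
 shift [-0.0203 -0.0151  0.0126]
wrist flange z 0.0864 slope [-0.001 -0.001] [ 0.5227 -0.2096  0.0873] red z [0.1113 0.1418 0.1438] xy [ 0.523  -0.2011  0.1937]
scene flange z 0.0858 slope [0.006 0.022] [ 0.5248 -0.2055  0.0857] red z [0.1143 0.1359 0.1436] xy [ 0.5258 -0.2031  0.1284]
```

View pics/p9.png

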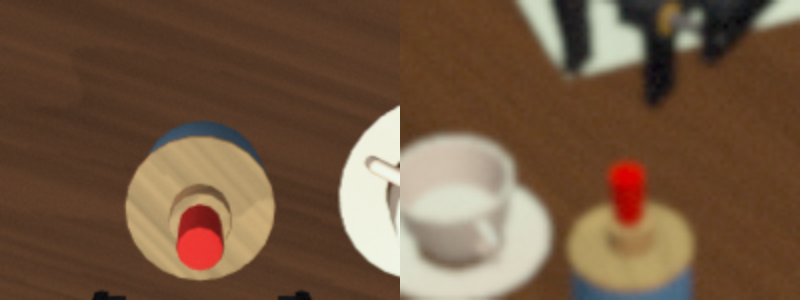

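The picture shows the handle upright on the boss, at (200,245) in the wrist crop and (627,195) in the scene crop. The handle top is at 0.142 m as expected, the lid is level, and the gripper is clear. Handing in.

```bash
python3 -c "
from h import *
print(env.sign_off())"
```

```text
the job is handed in; nothing more can be done
None
```

The lid is on the honey pot beside the cup (pot_right), and the dipper stands through its hole with the red handle down on the boss. I handed the job in at about 16 s of the 54 s allowed; no verdict was given.

**Last checks, which passed:**
- **Lid:** the wrist camera put the flange top at 0.0864 m (0.086 expected) and level.
- **Dipper:** the handle's top surface is at 0.142 m, as it should be when resting on the lid. It looks upright in both views.
- **Forces:** the setting-down forces were about 5 to 6 N for both the lid and the dipper. The gripper finished open and clear, about 7 cm above the handle.

**Disagreements:**
- The wrist and scene cameras differ by 2 to 4 mm sideways, so I aligned lid to pot and rod to hole within single wrist pictures.
- The scene camera also showed a small lid slope of about 0.02 rad. That is within the 0.06 limit, and the wrist camera did not show it.

I did not re-measure the pots, cup or glass at the end. Only the guest's pot and the cup were in the last pictures, and nothing unexpected showed up in the force readings.

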